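# Heft the staple tins and set out the full one

### The arm

A 6-joint arm with a two-finger parallel gripper is mounted at the origin on a cart in front of the work surface, level with it; the furniture and walls round the work are solid. World frame = base frame: x ahead of the robot, y to its left, z up, the work surface at z = 0. Lengths are in mm, angles in degrees, forces in N, time in s.
With the tool pointing down it reaches from about 350 to 850 mm from the base axis. Payload 8.1 kg.
Tool frame: the origin (TCP) lies at the very end of the fingers, on their centre line; the grasp point (between the pads) lies 19 mm behind it (r.grip_point_offset is the distance from the TCP to the grasp point, in mm); z points along the fingers, y is the line along which they close (so a half turn about z gives the same grasp; the last joint's range is limited). The gripper opens to 85 mm and grips with 20 to 120 N. Pads are 22 mm wide; open, the fingers measure 114 mm over their backs; the gripper's body (76 mm by 85 mm) begins 54 mm behind the grasp point. The pads swing forward as they close: fully open they stand 13 mm farther back than shut.
Start: joints at [61.341, 7.471, 85.268, -0, 87.261, -4.893], TCP at [241.784, 549.132, 231.292] pointing down, gripper open.
Joint ranges: [-169.43, 169.43], [-51.17, 129.36], [1.28, 143.12], [-76.62, 256.62], [0, 156.53], [-152.29, 152.29]. Speed limits (degrees/s): [136.94, 136.94, 159.86, 180, 180, 180].

### API

Orientations are given as [roll, pitch, yaw] about the fixed x, y, z axes, in that order (R = Rz(yaw) Ry(pitch) Rx(roll)).
In Python, from bench import status, eyes, r gives the robot as it stands.
- The arm moves only by the shell command python3 -m handwheel 'ROWS' [FORCE]. ROWS is a JSON object whose one key "series" holds a list that holds one entry, the list of rows, each a list of 7 numbers: the shift along the tool's x, y, z in cm, then the turn, a rotation vector about the tool's x, y, z in rad, then the opening, from 0 (shut) to 1 (fully open). In form: {"series": [[[tx, ty, tz, rx, ry, rz, claw], ...]]}. A call has 1 to 12 rows; each row is the pose to reach, as a shift and turn from the pose commanded when the call began, along the tool's axes at that moment; what a row does not reach only later rows make up. A row lasts 1/8 s, in which the tool goes at most 62.5 mm and 10.7 degrees, less where a joint would pass 70% of its speed; a pose out of reach is approached as far as the arm can. A call with a gripper value outside its range is refused whole. The fingers move at their own pace and stop on an object; FORCE is the grip in N (left out, the last holds). Time passes only in rows, so rows that repeat a pose let the fingers close. It gives the time, the measured TCP pose, the force, the opening and the grip force at its end, in the units of the state.
- status.sense(): the state, without advancing time (a new reading comes with each control period).
- eyes.snapshot(name): name is "side" or "top" or "wrist"; returns a dict with "img" (384x512x3 uint8, red, green, blue), "mtx" (3x3 intrinsics, pixels), "k1" (the pictures are not rectified: a ray, as slopes to the right and down, at radius r is drawn at 1 + k1 r^2 times it, then the intrinsics apply), "R" (3x3) and "t" (3): a world point X has camera coordinates R X + t. Camera axes: x right, y down, z forward; pixel columns grow to the right and rows downward; lengths in mm; the calibration is good to about 2 mm. A picture is of the moment at which its call begins. There is no depth.
- r.hand_in(): hands the job in; it is judged then, once.
The state is a dict: "time": time; "joint_pos": joint angles; "qd": joint speeds; "joint_efforts": joint torques, N m; "tool_pos": TCP position; "tcp_rot": TCP orientation; "ft_force": force on the tool from outside, world axes, zero at the start; "wrist_torque": the same for the moment, N m; "finger_gap": finger opening in mm; "grip_force": force on a finger pad.
Only numpy, scipy, OpenCV 4.12 (cv2) and the standard library are available. Lean on these libraries where they do the work, as an engineer would, in place of code of your own. Each camera call takes 0.05 s, during which the arm holds its last target. There are 200 camera calls.

### The job

Three identical closed tins lean in the sloped desk rack; one is full of staples and the other two are empty, which only their weight can tell. Lift them to feel which is the full one, then set that one down gently, upright and by itself in the middle of the cork mat beside the stapler. The two empty tins must end fully down in their own pockets of the rack; do not disturb the stapler, glue stick or correction bottle.

Things in the scene. Friction and masses are not known exactly. Their poses are not given: they have to be found in the camera images.
- tin_a: tin_a: closed tin like the other two, 44 x 44 mm, 112 mm tall, blue, white label low on two sides, pale fixed lid. Origin: centre of its underside; z along it to the lid. Starts in the rack's left, +y pocket, leaning 25 degrees, flat sides square to the rack's y, upper 52 mm sticking out. Empty it weighs about 0.12 kg, full 0.45 to 0.65 kg (contents shift up to 2 mm inside).
- tin_b: tin_b: closed tin like the other two, 44 x 44 mm, 112 mm tall, blue, white label low on two sides, pale fixed lid. Origin: centre of its underside; z along it to the lid. Starts in the rack's middle pocket, leaning 25 degrees, flat sides square to the rack's y, upper 52 mm sticking out. Empty it weighs about 0.12 kg, full 0.45 to 0.65 kg (contents shift up to 2 mm inside).
- tin_c: tin_c: closed tin like the other two, 44 x 44 mm, 112 mm tall, blue, white label low on two sides, pale fixed lid. Origin: centre of its underside; z along it to the lid. Starts in the rack's right, -y pocket, leaning 25 degrees, flat sides square to the rack's y, upper 52 mm sticking out. Empty it weighs about 0.12 kg, full 0.45 to 0.65 kg (contents shift up to 2 mm inside).
- rack: grey rack, fixed, base 135 x 300 x 8 mm; origin: centre of its underside, x away from the robot. Square pockets centred at y = +100, 0, -100 mm, inside 52 x 52 mm, 60 mm deep, 4 mm walls, lean 25 degrees to the rack's +x: axis out of a pocket (0.423, 0, 0.906) in its frame. A tin rests on floor and far (+x) wall, with 8 mm play to the near side, 4 mm to each side. Tins stand 56 mm apart.
- mat: cork mat, fixed, 100 x 100 x 5 mm; origin: centre of its underside on the desk, z up; the top is 5 mm above the desk
- stapler: black desk stapler, 38 x 165 x 50 mm, loose, beside the mat on its -y side, its centre about 105 mm from the mat's; origin: centre of its underside, y along its length; leave it alone
- glue_stick: glue stick with a red cap standing on the desk, diameter 24, height 88 mm, loose; origin: centre of its underside; leave it alone
- correction_fluid: small correction bottle with a black cap, standing, diameter 30, height 65 mm, loose; origin: centre of its underside; leave it alone
Mind the look-alikes: they are no part of the job. What is shaped like the tin_c but turquoise is not meant. Leave any turquoise or yellow look-alike of the tin_a alone.

How it is judged (in metres and radians):
At the end, for the whole second after the job is handed in: The full tin stands upright (within 0.08 rad) and at rest on the cork mat, its centre within 30 mm of the mat's and its whole weight on the mat (over 2.6 N, which an empty tin cannot give); each of the two empty tins is in its own pocket, within 15 mm of where it started, at rest (((horizontal distance between tin_a and mat below 0.03 m and angle between tin_a's own z axis and vertical below 0.08 rad and contact force between tin_a and mat above 2.6 N and linear speed of each of tin_a, tin_b, tin_c below 0.02 m/s and distance of each of tin_b, tin_c from where it was at the start of the episode below 0.015 m) or (horizontal distance between tin_b and mat below 0.03 m and angle between tin_b's own z axis and vertical below 0.08 rad and contact force between tin_b and mat above 2.6 N and linear speed of each of tin_b, tin_a, tin_c below 0.02 m/s and distance of each of tin_a, tin_c from where it was at the start of the episode below 0.015 m) or (horizontal distance between tin_c and mat below 0.03 m and angle between tin_c's own z axis and vertical below 0.08 rad and contact force between tin_c and mat above 2.6 N and linear speed of each of tin_c, tin_a, tin_b below 0.02 m/s and distance of each of tin_a, tin_b from where it was at the start of the episode below 0.015 m))); the robot touches nothing.
It fails at once if a tin is dropped or rammed onto the mat (faster than 0.45 m/s within 25 mm of the mat) ((horizontal distance between tin_a and mat below 0.07 m and height (world z) of tin_a below 0.03 m and linear speed of tin_a above 0.45 m/s) or (horizontal distance between tin_b and mat below 0.07 m and height (world z) of tin_b below 0.03 m and linear speed of tin_b above 0.45 m/s) or (horizontal distance between tin_c and mat below 0.07 m and height (world z) of tin_c below 0.03 m and linear speed of tin_c above 0.45 m/s)).
It fails at once if the stapler, glue stick or correction bottle is moved over 25 mm or knocked over (distance of any of stapler, glue_stick, correction_fluid from where it was at the start of the episode above 0.025 m or angle between any of stapler, glue_stick, correction_fluid's own z axis and vertical above 0.4 rad).
It also fails if it takes over 58 s, if anything falls off the work surface, if the arm or the gripper's body presses on something with over 40 N, if the wrist force passes 120 N, or if a joint passes its speed limit or range.

## Working session

There is one attempt and no reset: what is moved stays moved. The work goes in short steps, Python scripts to look and compute and a shell command to move; the robot and the scene stay as the last step left them, time stands still between calls to the robot, and variables do not carry over. Pictures are saved under pics/ and viewed, at most 10 in all, crops included, and the job is handed in when it is done.

```bash
mkdir -p pics; ls; python3 - <<'E'
from bench import status, eyes, r
import cv2,numpy as np,pickle
print(status.sense(), r.grip_point_offset)
d={}
for n in("side","top","wrist"):
    s=eyes.snapshot(n); d[n]=s; print(n,s["mtx"],s["k1"],s["R"],s["t"])
pickle.dump(d,open("s0.pkl","wb"))
for n in("side","top"):
    cv2.imwrite(f"pics/{n}0.png",cv2.resize(d[n]["img"][:,:,::-1],(768,576),interpolation=cv2.INTER_CUBIC))
E
```

```text
pics
{'time': 0.0, 'joint_pos': array([ 6.13414101e+01,  7.51456630e+00,  8.53309234e+01,  1.09678808e-03,
        8.72624728e+01, -4.89339889e+00]), 'qd': array([-0.0466435 ,  0.0539401 , -0.05025127,  0.03488031, -0.12644683,
        0.01048117]), 'joint_efforts': array([-1.54377653e-03, -5.69429398e+01, -5.00535822e+01, -3.72779768e-04,
        1.56655954e-02,  3.76778485e-05]), 'tool_pos': array([241.4974425 , 548.63448117, 230.234338  ]), 'tcp_rot': array([-1.79892524e+02, -1.03008714e-02,  1.56234746e+02]), 'ft_force': array([-0.67629941,  0.13168126,  0.3213642 ]), 'wrist_torque': array([-0.03069363, -0.0036287 , -0.05075275]), 'grip_force': 0.0, 'finger_gap': 85.13242286887234} 18.700000000000003
side [[425.5169081    0.         258.73456681]
 [  0.         425.5169081  189.00913593]
 [  0.           0.           1.        ]] -0.020360667154617065 [[-9.98905465e-01  4.67731689e-02 -3.76825545e-04]
 [ 2.34553744e-02  4.93919242e-01 -8.69191364e-01]
 [-4.04687131e-02 -8.68248843e-01 -4.94475713e-01]] [ 578.75123809    5.14726335 1410.7316474 ]
top [[451.20793022   0.         253.35217856]
 [  0.         451.20793022 189.35977295]
 [  0.           0.           1.        ]] 0.030074044022363907 [[ 1.83857068e-02 -9.99829176e-01  1.89346201e-03]
 [-9.92806622e-01 -1.84805936e-02 -1.18294040e-01]
 [ 1.18308824e-01  2.95077906e-04 -9.92976805e-01]] [ -14.53487619  596.32172893 1607.09951586]
wrist [[274.32199553   0.         251.64452343]
 [  0.         274.32199553 191.75781145]
 [  0.           0.           1.        ]] -0.0678235814348475 [[ 4.02903834e-01  9.15241959e-01 -8.10441843e-04]
 [ 8.79534998e-01 -3.86939843e-01  2.76939966e-01]
 [ 2.53153485e-01 -1.12292986e-01 -9.60886881e-01]] [-600.39201496  -34.71629684  377.9250627 ]
```

View pics/top0.png

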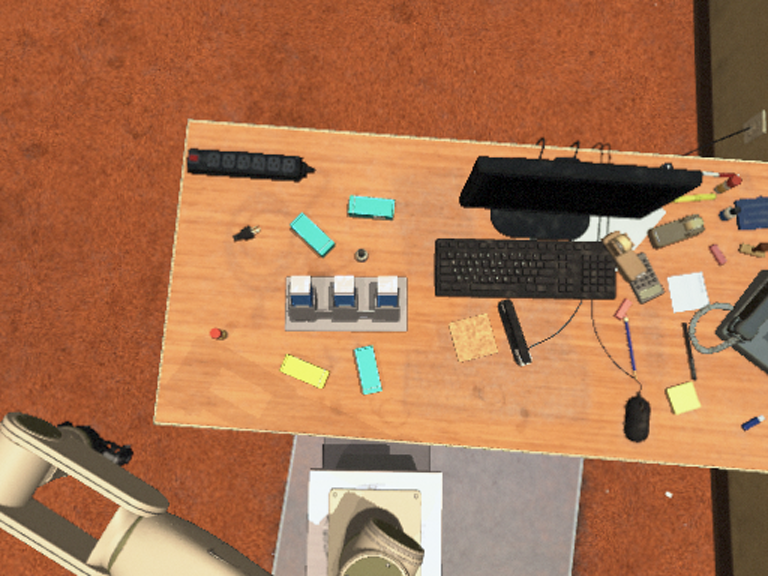

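View pics/side0.png

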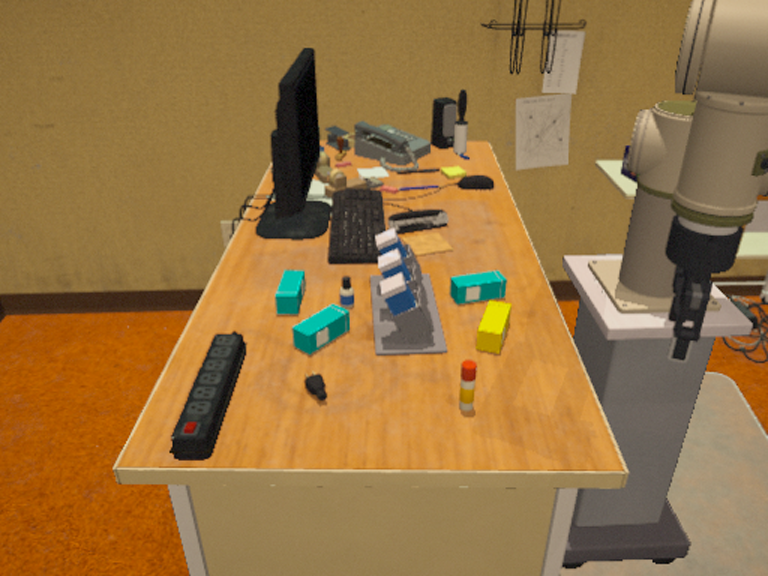

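Top view: blue tins with pale lids at (300,285), (344,287) and (387,286), in the grey rack. The look-alikes all lie flat: turquoise at (371,207), (312,234) and (368,369), yellow at (304,371). I choose the three blue ones in the rack. Mat at (473,338), stapler (515,332), glue (218,334), correction bottle (361,255). One close crop to check.

```bash
python3 - <<'E'
import pickle,cv2
d=pickle.load(open("s0.pkl","rb"))
im=d["top"]["img"][160:250,180:360,::-1]
cv2.imwrite("pics/crop1.png",cv2.resize(im,None,fx=4.4,fy=4.4,interpolation=cv2.INTER_CUBIC))
E
```

```text
(no output)
```

View pics/crop1.png

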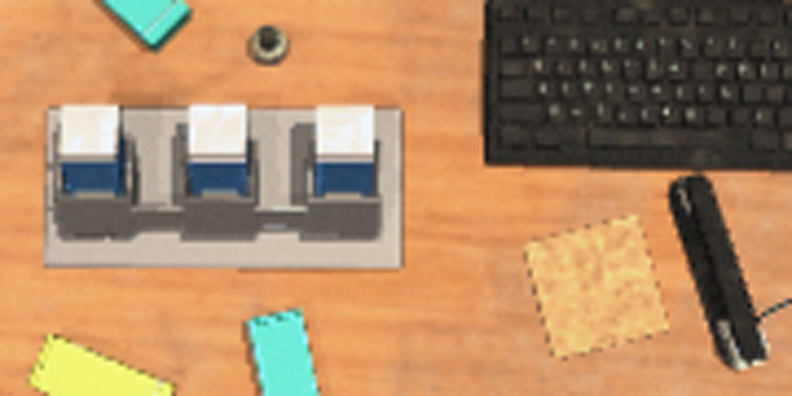

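The crop shows three blue tins with pale lids, upright in the rack. Rack base corners are (46,107), (402,107), (403,267), (45,267). Mat corners are (525,244), (634,214), (668,328), (556,357), with nothing on the mat.

```bash
cat > h.py <<'E'
import numpy as np,cv2
def ray(s,px):
    K=s["mtx"]; u=cv2.undistortPoints(np.array([[px]],float),K,np.array([s["k1"],0,0,0,0.]))[0,0]
    d=s["R"].T@np.r_[u,1]; c=-s["R"].T@s["t"]; return c,d
def onz(s,px,z):
    c,d=ray(s,px); return c+d*(z-c[2])/d[2]
def proj(s,X):
    X=np.atleast_2d(X)
    return cv2.projectPoints(X,cv2.Rodrigues(s["R"])[0],s["t"],s["mtx"],np.array([s["k1"],0,0,0,0.]))[0][:,0]
E
python3 - <<'E'
import pickle
from h import *
d=pickle.load(open("s0.pkl","rb")); s=d["top"]
f=lambda p:(np.array(p)+.5)/4.4-.5+np.array([180,160])
for nm,z,P in(("rack",8,[(46,107),(402,107),(403,267),(45,267)]),("mat",5,[(525,244),(634,214),(668,328),(556,357)]),("stapler",40,[(690,180),(745,360)]),("corr",60,[(269,42)])):
    Q=np.array([onz(s,f(p),z)[:2] for p in P]); print(nm,Q.round(1).tolist(),Q.mean(0).round(1))
# lids: top centre
for p in [(91,131),(219,131),(345,132)]: print("lid",onz(s,f(p),114).round(1))
print("glue",onz(s,np.array((218,333))/1.5,88).round(1))
# side view check of rack base near(left-side) corners
s2=d["side"]
for p in [(375,353),(445,352),(371,279)]: print("side",onz(s2,np.array(p)/1.5,8).round(1))
E
```

```text
rack [[615.6, 231.2], [621.2, -68.4], [486.6, -71.1], [481.2, 227.3]] [551.2  79.7]
mat [[507.9, -173.1], [534.8, -264.2], [440.3, -292.4], [414.5, -199.4]] [ 474.4 -232.2]
stapler [[560.9, -304.7], [414.8, -348.7]] [ 487.8 -326.7]
corr [[666.0, 43.3]] [666.   43.3]
lid [583.6 180.2 114. ]
lid [585.5  79.5 114. ]
lid [586.5 -19.7 114. ]
glue [468.7 370.7  88. ]
side [614.6 234.3   8. ]
side [485.  237.3   8. ]
side [615.4 -45.9   8. ]
```

```bash
python3 - <<'E'
import pickle,cv2
d=pickle.load(open("s0.pkl","rb"))
im=d["side"]["img"][145:240,235:305,::-1]
cv2.imwrite("pics/crop2.png",cv2.resize(im,None,fx=6,fy=6,interpolation=cv2.INTER_CUBIC))
E
```

```text
(no output)
```

View pics/crop2.png

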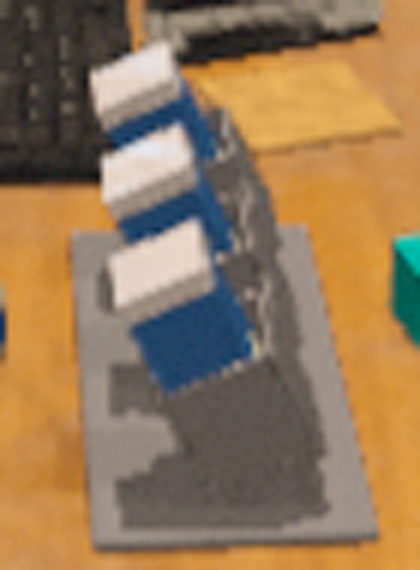

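Crop 2: tin_a's lid top face has corners near (108,260), (197,222), (213,268) and (120,310), with its +y side band below. All tins lean toward +x.

```bash
python3 - <<'E'
import pickle
from h import *
from scipy.optimize import least_squares
d=pickle.load(open("s0.pkl","rb")); T,S=d["top"],d["side"]
ft=lambda p:(np.array(p,float)+.5)/4.4-.5+np.array([180,160])
fs=lambda p:(np.array(p,float)+.5)/6-.5+np.array([235,145])
c,s_=np.cos(np.radians(25)),np.sin(np.radians(25))
yaw=np.radians(1.1); Rz=np.array([[np.cos(yaw),-np.sin(yaw),0],[np.sin(yaw),np.cos(yaw),0],[0,0,1]])
Rt=Rz@np.array([[c,0,s_],[0,1,0],[-s_,0,c]])
def corners(L,): return [L+Rt@np.array([a*22,b*22,0]) for a,b in((1,1),(1,-1),(-1,-1),(-1,1))]
side=[(120,310),(108,260),(197,222),(213,268)]
top=[(62,105),(118,105)]
def res(p):
    C=corners(p[:3]); 
    return np.r_[(proj(S,np.array(C))-[fs(q) for q in side]).ravel(),(proj(T,np.array(C[:2]))-[ft(q) for q in top]).ravel()]
o=least_squares(res,[580,180,120]); L=o.x; print("lid centre",L.round(1),o.fun.round(1))
print("in rack",(Rz.T@(L-[551.2,79.7,0])).round(1)," origin",(L-112*Rt[:,2]).round(1), "in rack",(Rz.T@(L-112*Rt[:,2]-[551.2,79.7,0])).round(1))
E
```

```text
lid centre [581.9 181.2 125.7] [-0.5 -0.4  0.7 -0.   0.1  0.  -1.2  0.2 -0.1  0.6 -0.1  0.6]
in rack [ 32.6 100.9 125.7]  origin [534.5 180.3  24.2] in rack [-14.7 100.9  24.2]
```

```bash
cat >> h.py <<'E'
from scipy.spatial.transform import Rotation as Ro
YAW=np.radians(1.1)
Rz=np.array([[np.cos(YAW),-np.sin(YAW),0],[np.sin(YAW),np.cos(YAW),0],[0,0,1]])
A=Rz@np.array([np.sin(np.radians(25)),0,np.cos(np.radians(25))])
LID={k:np.array([551.2,80.0,0])+Rz@np.array([32.4,y,125.7]) for k,y in zip("abc",(100.6,0.3,-99.7))}
def tilt(deg):
    t=np.radians(deg); z=-Rz@np.array([np.sin(t),0,np.cos(t)]); y=Rz[:,1]
    return np.c_[np.cross(y,z),y,z]
def plan(pos,R):
    from bench import status
    s=status.sense(); R0=Ro.from_euler("xyz",s["tcp_rot"],degrees=True).as_matrix()
    sh=R0.T@(np.array(pos)-s["tool_pos"])/10; rv=Ro.from_matrix(R0.T@R).as_rotvec()
    print("t",round(s["time"],2),"pos",s["tool_pos"].round(1),"F",s["ft_force"].round(1),"gap",s["finger_gap"].round(1),"grip",round(float(s["grip_force"]),1),"q",s["joint_pos"].round(0))
    print("row",sh.round(2).tolist(),rv.round(3).tolist())
E
python3 - <<'E'
from h import *
print({k:v.round(1) for k,v in LID.items()})
plan(LID["a"]+110*A,tilt(25))
E
```

```text
{'a': array([581.7, 181.2, 125.7]), 'b': array([583.6,  80.9, 125.7]), 'c': array([585.5, -19.1, 125.7])}Traceback (most recent call last):
  File "<stdin>", line 3, in <module>
  File "h.py", line 22, in plan
    print("t",round(s["time"],2),"pos",s["tool_pos"].round(1),"F",s["ft_force"].round(1),"gap",s["finger_gap"].round(1),"grip",round(float(s["grip_force"]),1),"q",s["joint_pos"].round(0))
                                                                                               ^^^^^^^^^^^^^^^^^^^^^
AttributeError: 'float' object has no attribute 'round'
```

```bash
sed -i 's/s\["finger_gap"\].round(1)/round(s["finger_gap"],1)/' h.py; python3 - <<'E'
from h import *
plan(LID["a"]+110*A,tilt(25))
E
```

```text
t 0.15 pos [241.6 548.8 230.5] F [ 0.7 -0.2 -0.5] gap 85.3 grip 0.0 q [61.  8. 85. -0. 87. -5.]
row [-50.15, -17.98, 0.53] [0.093, 0.429, -0.427]
```

```bash
python3 -m handwheel '{"series":[[[-12,-4.5,0.1,0,0,0,1],[-18,-6.5,0.2,0.02,0.1,-0.1,1],[-24,-8.5,0.3,0.04,0.2,-0.2,1],[-30,-10.5,0.4,0.06,0.3,-0.3,1],[-36,-13,0.4,0.09,0.4,-0.4,1],[-42,-15,0.5,0.093,0.429,-0.427,1],[-47,-17,0.5,0.093,0.429,-0.427,1],[-50.15,-17.98,0.53,0.093,0.429,-0.427,1],[-50.15,-17.98,0.53,0.093,0.429,-0.427,1],[-50.15,-17.98,0.53,0.093,0.429,-0.427,1],[-50.15,-17.98,0.53,0.093,0.429,-0.427,1],[-50.15,-17.98,0.53,0.093,0.429,-0.427,1]]]}' 40
python3 - <<'E'
from h import *
plan(LID["a"]+30*A,tilt(25))
from bench import eyes
import pickle
s=eyes.snapshot("wrist"); pickle.dump(s,open("w1.pkl","wb"))
im=s["img"][:,:,::-1].copy()
for k in "abc":
    for c in [(1,1),(1,-1),(-1,-1),(-1,1)]:
        p=LID[k]+tilt(25)@np.array([22*c[0],22*c[1],0])
        u=proj(s,p)[0]; cv2.circle(im,tuple(int(round(v)) for v in u),2,(0,0,255),-1)
cv2.imwrite("pics/w1.png",im)
E
```

```text
time: 1.65
tool_pos: [627.6, 183.7, 226.2]
tcp_rot: [179.9, -25.0, -178.8]
ft_force: [0.2, 0.5, 0.8]
finger_gap: 85.7
grip_force: 0.0
t 1.65 pos [627.6 183.7 226.2] F [0.2 0.5 0.8] gap 85.7 grip 0.0 q [ 10.  42.  46.   4. 117. -80.]
row [-0.08, -0.17, 8.05] [0.001, 0.001, 0.002]
```

View pics/w1.png

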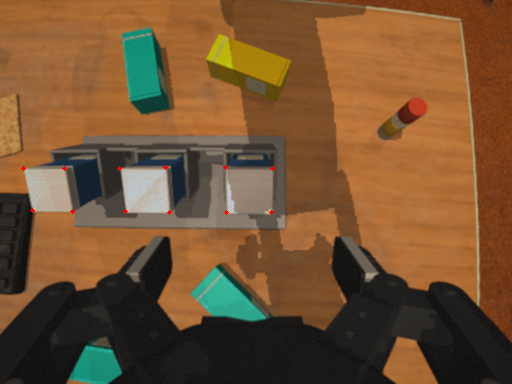

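The wrist view shows the projected lid corners (226,168)-(272,212) for tin_a, and those for b and c, lying on the lids. The model fits, so I descend on tin_a.

```bash
python3 -m handwheel '{"series":[[[-0.08,-0.17,3,0,0,0,1],[-0.08,-0.17,6,0,0,0,1],[-0.08,-0.17,9,0,0,0,1],[-0.08,-0.17,11,0,0,0,1],[-0.08,-0.17,13,0,0,0,1],[-0.08,-0.17,14.5,0,0,0,1],[-0.08,-0.17,15.4,0,0,0,1],[-0.08,-0.17,15.4,0,0,0,1]]]}' 40
python3 -c "
from h import *
plan(LID['a']-44*A,tilt(25))"
```

```text
time: 2.7
tool_pos: [563.6, 179.9, 85.7]
tcp_rot: [179.9, -25.0, -178.9]
ft_force: [-0.1, 0.4, 0.4]
finger_gap: 85.1
grip_force: 0.0
t 2.7 pos [563.6 179.9  85.7] F [-0.1  0.4  0.4] gap 85.1 grip 0.0 q [ 10.  36.  68.   4. 100. -81.]
row [0.05, 0.09, 0.01] [0.001, -0.0, 0.001]
```

```bash
python3 -m handwheel '{"series":[[[0,0.1,0,0,0,0,0],[0,0.1,0,0,0,0,0],[0,0.1,0,0,0,0,0],[0,0.1,0,0,0,0,0],[0,0.1,0,0,0,0,0],[0,0.1,0,0,0,0,0],[0,0.1,0,0,0,0,0],[0,0.1,0,0,0,0,0]]]}' 40
```

```text
time: 3.7
tool_pos: [564.7, 180.7, 86.7]
tcp_rot: [179.9, -24.9, -178.9]
ft_force: [3.1, -0.2, 5.1]
finger_gap: 43.7
grip_force: 41.5
```

```bash
python3 -m handwheel '{"series":[[[0.1,0,-0.5,0,0,0,0],[0.3,0,-1,0,0,0,0],[0.4,0,-1.7,0,0,0,0],[0.4,0,-2.5,0,0,0,0],[0.4,0,-2.5,0,0,0,0],[0.4,0,-2.5,0,0,0,0],[0.4,0,-2.5,0,0,0,0],[0.4,0,-2.5,0,0,0,0]]]}' 40
```

```text
time: 4.7
tool_pos: [570.7, 180.9, 110.1]
tcp_rot: [179.9, -25.0, -178.9]
ft_force: [-0.7, -0.4, -1.4]
finger_gap: 43.6
grip_force: 40.8
```

tin_a pulls only 1.4 N, so it is empty. I put it back.

```bash
python3 -m handwheel '{"series":[[[0,0,0.8,0,0,0,0],[-0.1,0,1.5,0,0,0,0],[-0.3,0,2,0,0,0,0],[-0.4,0,2.5,0,0,0,0],[-0.4,0,2.5,0,0,0,0],[-0.4,0,2.5,0,0,0,0],[-0.4,0,2.5,0,0,0,1],[-0.4,0,2.5,0,0,0,1],[-0.4,0,2.5,0,0,0,1],[-0.4,0,2.5,0,0,0,1],[-0.4,0,2.5,0,0,0,1]]]}' 40
python3 -c "
from h import *
plan(LID['a']+30*A,tilt(25));plan(LID['b']+30*A,tilt(25));plan(LID['b']-44*A,tilt(25))"
```

```text
time: 6.08
tool_pos: [564.0, 180.8, 86.0]
tcp_rot: [179.9, -25.0, -178.9]
ft_force: [-0.5, 0.4, 0.4]
finger_gap: 85.0
grip_force: 0.0
t 6.08 pos [564.  180.8  86. ] F [-0.5  0.4  0.4] gap 85.0 grip 0.0 q [ 10.  36.  68.   4. 100. -81.]
row [0.07, 0.02, -7.35] [0.001, 0.001, 0.0]
t 6.08 pos [564.  180.8  86. ] F [-0.5  0.4  0.4] gap 85.0 grip 0.0 q [ 10.  36.  68.   4. 100. -81.]
row [0.08, -10.01, -7.36] [0.001, 0.001, 0.0]
t 6.08 pos [564.  180.8  86. ] F [-0.5  0.4  0.4] gap 85.0 grip 0.0 q [ 10.  36.  68.   4. 100. -81.]
row [0.08, -10.03, 0.04] [0.001, 0.001, 0.0]
```

```bash
python3 -m handwheel '{"series":[[[0,0,-3.5,0,0,0,1],[0,0,-7.5,0,0,0,1],[0.1,-4,-7.5,0,0,0,1],[0.1,-8,-7.5,0,0,0,1],[0.1,-10,-7.5,0,0,0,1],[0.1,-10,-7.5,0,0,0,1],[0.1,-10,-4,0,0,0,1],[0.1,-10,-1.5,0,0,0,1],[0.1,-10,0,0,0,0,1],[0.1,-10,0,0,0,0,1]]]}' 40
python3 -c "
from h import *
plan(LID['b']-44*A,tilt(25))"
```

```text
time: 7.32
tool_pos: [564.0, 81.7, 85.4]
tcp_rot: [179.9, -25.1, -178.8]
ft_force: [-0.2, 0.3, 0.5]
finger_gap: 85.3
grip_force: 0.0
t 7.33 pos [564.   81.7  85.4] F [-0.2  0.3  0.5] gap 85.3 grip 0.0 q [  3.  34.  72.   1.  99. -89.]
row [-0.07, -0.11, -0.08] [0.001, -0.001, 0.001]
```

```bash
python3 -m handwheel '{"series":[[[0,0,0,0,0,0,0],[0,0,0,0,0,0,0],[0,0,0,0,0,0,0],[0,0,0,0,0,0,0],[0,0,0,0,0,0,0],[0,0,0,0,0,0,0],[0,0,0,0,0,0,0],[0,0,0,0,0,0,0]]]}' 40
```

```text
time: 8.32
tool_pos: [566.1, 80.7, 87.4]
tcp_rot: [179.9, -24.8, -178.9]
ft_force: [2.3, -0.9, 6.3]
finger_gap: 43.7
grip_force: 42.2
```

```bash
python3 -m handwheel '{"series":[[[0.1,0,-0.5,0,0,0,0],[0.3,0,-1,0,0,0,0],[0.4,0,-1.7,0,0,0,0],[0.4,0,-2.5,0,0,0,0],[0.4,0,-2.5,0,0,0,0],[0.4,0,-2.5,0,0,0,0],[0.4,0,-2.5,0,0,0,0],[0.4,0,-2.5,0,0,0,0]]]}' 40
```

```text
time: 9.32
tool_pos: [571.7, 80.8, 110.4]
tcp_rot: [179.9, -25.0, -178.9]
ft_force: [0.2, 0.6, -5.2]
finger_gap: 43.7
grip_force: 41.5
```

tin_b pulls 5.2 N, about 0.53 kg, so it is the full one. I lift it out and carry it over tin_c to above the mat.

```bash
python3 -m handwheel '{"series":[[[0,0,-1.5,0,0,0,0],[0,0,-3.5,0,0,0,0],[0,0,-5.5,0,0,0,0],[0,0,-8,0,0,0,0],[0,0,-11,0,0,0,0],[0,0,-14,0,0,0,0],[0,0,-14.5,0,0,0,0],[0,0,-14.5,0,0,0,0]]]}' 40
python3 -c "
from h import *
plan([474.4,-232.2,230],tilt(0))"
```

```text
time: 10.32
tool_pos: [633.2, 81.8, 241.9]
tcp_rot: [179.9, -24.9, -178.9]
ft_force: [-0.9, 0.4, -5.6]
finger_gap: 43.9
grip_force: 41.9
t 10.32 pos [633.2  81.8 241.9] F [-0.9  0.4 -5.6] gap 43.9 grip 41.9 q [  2.  39.  48.   1. 118. -88.]
row [14.46, -31.1, 7.98] [0.002, -0.435, -0.0]
```

```bash
python3 -m handwheel '{"series":[[[0.9,-2,0.5,0,-0.02,0,0],[2.3,-5,1.3,0,-0.06,0,0],[4.2,-9,2.3,0,-0.12,0,0],[6,-13,3.3,0,-0.18,0,0],[8,-17,4.4,0,-0.24,0,0],[10,-21,5.4,0,-0.3,0,0],[11.6,-25,6.4,0,-0.36,0,0],[13,-28,7.2,0,-0.4,0,0],[14,-30,7.7,0,-0.43,0,0],[14.46,-31.1,7.98,0.002,-0.435,0,0],[14.46,-31.1,7.98,0.002,-0.435,0,0],[14.46,-31.1,7.98,0.002,-0.435,0,0]]]}' 40
python3 - <<'E'
from h import *
plan([474.4,-232.2,78],tilt(0))
from bench import eyes
import pickle
s=eyes.snapshot("side"); pickle.dump(s,open("s2.pkl","wb")); w=eyes.snapshot("wrist")
im=np.hstack([cv2.resize(s["img"][90:290,180:330],None,fx=2.4,fy=2.4,interpolation=cv2.INTER_CUBIC),cv2.resize(w["img"],(430,480))[:,:]])
print(im.shape); cv2.imwrite("pics/carry.png",im[:,:,::-1])
E
```

```text
time: 11.82
tool_pos: [474.5, -231.2, 229.9]
tcp_rot: [180.0, -0.1, -178.9]
ft_force: [1.2, 0.5, -4.4]
finger_gap: 43.5
grip_force: 43.1
t 11.82 pos [ 474.5 -231.2  229.9] F [ 1.2  0.5 -4.4] gap 43.5 grip 43.1 q [ -32.   -4.   97.   -0.   87. -123.]
row [-0.01, -0.1, 15.19] [0.0, -0.001, 0.001]
(480, 790, 3)
```

View pics/carry.png

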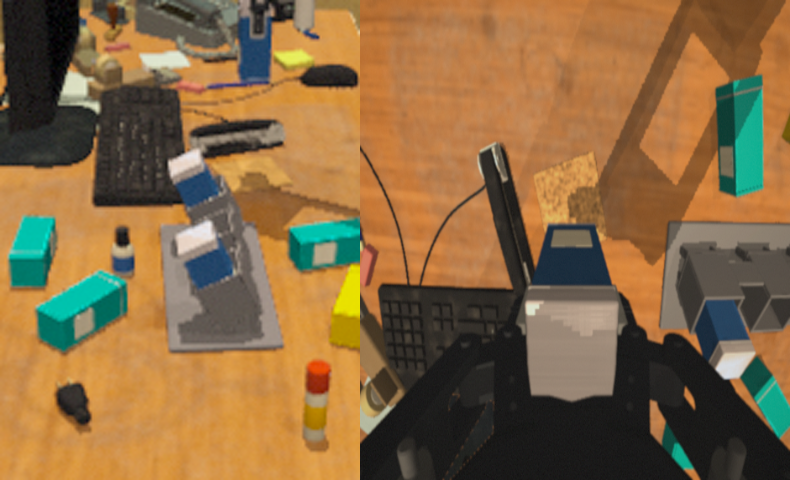

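The side view shows tin_b hanging upright at (255,45) and tins a and c seated at (205,245) and (190,175). The wrist view shows the mat ahead, clear, at (570,190). I lower slowly.

```bash
python3 -m handwheel '{"series":[[[0,-0.1,2,0,0,0,0],[0,-0.1,4.5,0,0,0,0],[0,-0.1,7.5,0,0,0,0],[0,-0.1,10,0,0,0,0],[0,-0.1,12,0,0,0,0],[0,-0.1,13.5,0,0,0,0],[0,-0.1,14.3,0,0,0,0],[0,-0.1,14.8,0,0,0,0],[0,-0.1,15.2,0,0,0,0],[0,-0.1,15.2,0,0,0,0],[0,-0.1,15.2,0,0,0,0]]]}' 40
```

```text
time: 13.3
tool_pos: [474.5, -233.5, 78.9]
tcp_rot: [-179.9, 0.0, -178.9]
ft_force: [0.2, -0.4, -4.3]
finger_gap: 43.8
grip_force: 43.1
```

```bash
python3 -m handwheel '{"series":[[[0,0,0.1,0,0,0,0],[0,0,0.2,0,0,0,0],[0,0,0.2,0,0,0,0],[0,0,0.2,0,0,0,0]]]}' 40
```

```text
time: 13.8
tool_pos: [474.2, -233.3, 76.3]
tcp_rot: [-180.0, -0.0, -178.9]
ft_force: [0.5, -1.2, -5.2]
finger_gap: 43.3
grip_force: 43.1
```

```bash
python3 -m handwheel '{"series":[[[0,0,0.1,0,0,0,0],[0,0,0.2,0,0,0,0],[0,0,0.2,0,0,0,0],[0,0,0.2,0,0,0,0]]]}' 40
```

```text
time: 14.3
tool_pos: [474.2, -233.3, 74.3]
tcp_rot: [-180.0, -0.0, -178.9]
ft_force: [-0.0, 0.0, -5.5]
finger_gap: 43.9
grip_force: 43.1
```

```bash
python3 -m handwheel '{"series":[[[0,0,0.1,0,0,0,0],[0,0,0.1,0,0,0,0],[0,0,0.1,0,0,0,0]]]}' 40
```

```text
time: 14.68
tool_pos: [474.2, -233.3, 73.3]
tcp_rot: [-180.0, -0.0, -178.9]
ft_force: [-0.6, -0.1, -5.0]
finger_gap: 43.6
grip_force: 43.1
```

```bash
python3 -m handwheel '{"series":[[[0,0,0.1,0,0,0,0],[0,0,0.1,0,0,0,0],[0,0,0.1,0,0,0,0]]]}' 40
```

```text
time: 15.05
tool_pos: [474.1, -233.3, 72.3]
tcp_rot: [-180.0, -0.0, -178.9]
ft_force: [0.0, 0.4, -5.2]
finger_gap: 43.6
grip_force: 43.1
```

```bash
python3 -m handwheel '{"series":[[[0,0,0.1,0,0,0,0],[0,0,0.1,0,0,0,0],[0,0,0.1,0,0,0,0]]]}' 40
```

```text
time: 15.42
tool_pos: [474.4, -233.4, 71.8]
tcp_rot: [-180.0, -0.0, -178.9]
ft_force: [-1.7, -0.3, 1.6]
finger_gap: 43.7
grip_force: 43.8
```

Contact: the force went from -5.2 to +1.6 N. I release and retreat straight up.

```bash
python3 -m handwheel '{"series":[[[0,0,0,0,0,0,0.7],[0,0,0,0,0,0,0.7],[0,0,0,0,0,0,1],[0,0,0,0,0,0,1],[0,0,0,0,0,0,1],[0,0,-2,0,0,0,1],[0,0,-5,0,0,0,1],[0,0,-9,0,0,0,1],[0,0,-14,0,0,0,1],[0,0,-19,0,0,0,1],[0,0,-19,0,0,0,1]]]}' 40
python3 - <<'E'
from h import *
plan([420,0,300],tilt(0))
from bench import eyes
s=eyes.snapshot("side");t=eyes.snapshot("top");w=eyes.snapshot("wrist")
im=np.hstack([cv2.resize(s["img"][110:270,210:320],(330,480),interpolation=cv2.INTER_CUBIC),cv2.resize(w["img"],(460,480))])
cv2.imwrite("pics/placed.png",im[:,:,::-1])
E
```

```text
time: 16.8
tool_pos: [476.5, -234.6, 267.1]
tcp_rot: [-179.7, 0.4, -178.9]
ft_force: [0.8, -0.2, 0.1]
finger_gap: 85.4
grip_force: 0.0
t 16.8 pos [ 476.5 -234.6  267.1] F [ 0.8 -0.2  0.1] gap 85.4 grip 0.0 q [ -32.   -4.   94.   -0.   90. -123.]
row [5.18, 23.54, -3.46] [-0.006, 0.007, 0.0]
```

View pics/placed.png

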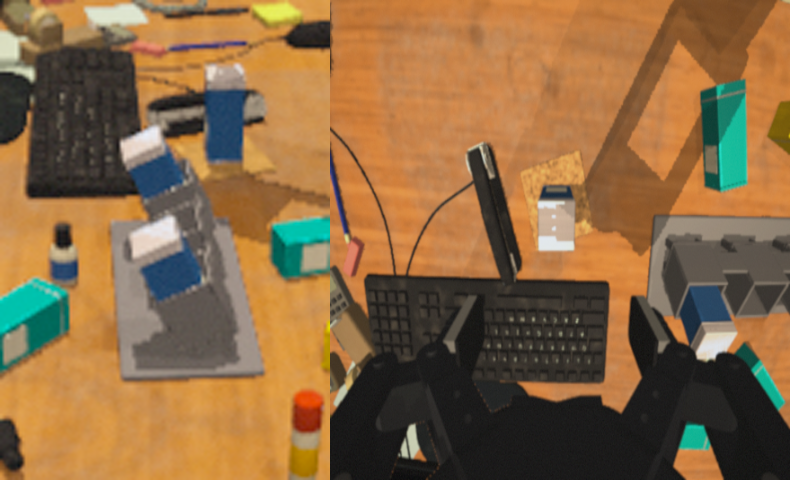

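Side view: tin_b stands upright on the mat at (225,120), and tins a and c are in their pockets. Wrist view: the tin stands over the mat at (556,200). I check numerically whether tin_a returned to its start.

```bash
python3 - <<'E'
from h import *
import pickle
from bench import eyes,status
s0=pickle.load(open("s0.pkl","rb"))["side"]; s=eyes.snapshot("side"); w=eyes.snapshot("wrist")
g=lambda i:cv2.cvtColor(i,cv2.COLOR_RGB2GRAY).astype(np.float32)
for n,(y0,y1,x0,x1) in {"tin_a":(180,212,250,280),"tin_c":(151,162,248,266),"corr":(183,205,224,238),"glue":(238,275,303,320),"rack":(215,238,245,300)}.items():
    print(n,np.round(cv2.phaseCorrelate(g(s0["img"])[y0:y1,x0:x1],g(s["img"])[y0:y1,x0:x1],cv2.createHanningWindow((x1-x0,y1-y0),cv2.CV_32F)),2) if 0 else cv2.phaseCorrelate(g(s0["img"])[y0:y1,x0:x1].copy(),g(s["img"])[y0:y1,x0:x1].copy()), np.abs(g(s0["img"])-g(s["img"]))[y0:y1,x0:x1].mean().round(1))
# pale lid top of tin_b & mat in the wrist picture
for nm,z,P in(("lid",117,[(539,191),(574,191),(574,250),(539,249)]),("mat",5,[(521,171),(581,152)])):
    for p in P: print(nm,onz(w,((p[0]-330)*512/460,p[1]*.8),z).round(1))
E
```

```text
tin_a ((-0.45940587867390015, -0.15656537247519609), 0.7664462988575299) 8.9
tin_c ((-0.10295961204834647, 0.05565458313787364), 0.9435669821169641) 4.0
corr ((0.47381046534686444, -0.056226719140065384), 1.0043983404835066) 1.9
glue ((0.013240801586915651, 0.024586403908855914), 1.0063452550106577) 1.9
rack ((-0.0563479484220899, -0.0239242304309073), 0.9767476457688543) 1.8
lid [ 442.8 -251.5  117. ]
lid [ 442.1 -211.1  117. ]
lid [ 493.5 -209.1  117. ]
lid [ 493.4 -251.5  117. ]
mat [ 436.  -287.5    5. ]
mat [ 413.1 -193.1    5. ]
```

tin_a is within about 1–2 mm of its start. tin_b's lid is centred near (472,-231), against the mat centre at (474,-232), and the gripper is clear.

```bash
python3 -c "
from bench import r
print(r.hand_in())"
```

```text
the job is handed in; nothing more can be done
None
```

The full tin was tin_b (about 0.53 kg by feel): it stands upright in the middle of the mat, tin_a (empty) is back in its pocket within about 2 mm, tin_c was left unlifted and taken as empty because tin_b was clearly the full one, and the job is handed in with no verdict returned.

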